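Pack the spin-run tray: swing bucket and amber sample bottles

ROBOT

A 6-joint arm with a two-finger parallel gripper is mounted at the origin on the work surface. World frame = base frame: x ahead of the robot, y to its left, z up, the work surface at z = 0. Lengths are in m, angles in degrees, forces in N, time in s.
With the tool pointing down it reaches from about 0.375 to 0.9 m from the base axis. Payload 3.1 kg.
Tool frame: the origin (TCP) lies midway between the tips of the shut fingers; the grasp point (between the pads) lies 19 mm behind it; z points along the fingers, y is the line along which they close (so a half turn about z gives the same grasp; the last joint's range is limited). The gripper opens to 87 mm and grips with 3 to 60 N. Pads are 19 mm wide; open, the fingers measure 117 mm over their backs; the gripper's body (75 mm by 190 mm) begins 51 mm behind the grasp point.
Start: joints at [57.955, 30.224, 82.088, -0, 67.689, -10.227], TCP at [0.232, 0.58, 0.223] pointing down, gripper open.
Joint ranges: [-176.69, 176.69], [-43.24, 126.21], [12.49, 139.97], [-82, 262], [0, 151.66], [-163.58, 163.58]. Speed limits (degrees/s): [159.86, 159.86, 180, 180, 180, 180].

INTERFACE

Orientations are given as a 3x3 rotation matrix whose columns are the frame's x, y, z axes.
In Python, from rig import read_state, optics, bot gives the robot as it stands. The module is installed in compiled form; this text tells all that it offers.
- The arm moves only by the tool send_rows, never from a script. Its argument "commands" is a list of rows, each a list of 7 numbers: the turn, a rotation vector about the tool's x, y, z in units of 5 degrees (1.0 is 5 degrees), then the shift along the tool's x, y, z in units of 30 mm (1.0 is 30 mm), then the opening, from 0 (shut) to 1 (fully open). In form: [[rx, ry, rz, tx, ty, tz, gripper], ...]. A call has 1 to 20 rows; each row is the pose to reach, as a shift and turn from the pose commanded when the call began, along the tool's axes at that moment; what a row does not reach only later rows make up. A row lasts 1/12 s, in which the tool goes at most 41.7 mm and 7.16 degrees, less where a joint would pass 70% of its speed; a pose out of reach is approached as far as the arm can. A call with a gripper value outside its range is refused whole. The fingers move at their own pace and stop on an object; the grip force is fixed at half the most. Time passes only in rows, so rows that repeat a pose let the fingers close. It gives the time, the measured TCP pose, the force, the opening and the grip force at its end, in the units of the state.
- read_state(): the state, without advancing time (a new reading comes with each control period).
- optics.capture(name): name is "side" or "top" or "wrist"; returns a dict with "image" (384x512x3 uint8, blue, green, red), "intrinsics" (3x3 intrinsics, pixels), "extrinsics" (4x4, takes a point from world to camera coordinates); the wrist camera has in their place "T_tool_cam" (4x4, takes a point from camera to tool coordinates, whose origin is the TCP and whose axes are the flange's). Camera axes: x right, y down, z forward; pixel columns grow to the right and rows downward; lengths in m; the calibration is good to about 2 mm. A picture is of the moment at which its call begins: read the wrist's pose just before it. There is no depth.
- bot.hand_in(): hands the job in; it is judged then, once.
The state is a dict: "time_s": time; "joint_positions": joint angles; "qvel": joint speeds; "tau": joint torques, N m; "position": TCP position; "tcp_rot": TCP orientation; "force": force on the tool from outside, world axes, zero at the start; "moment": the same for the moment, N m; "opening": opening from 0.0 (shut) to 1.0 (fully open); "grasp_force": force on a finger pad.
Only numpy, scipy, OpenCV 4.12 (cv2) and the standard library are available. Lean on these libraries where they do the work, as an engineer would, in place of code of your own. Each camera call takes 0.05 s, during which the arm holds its last target. There are 200 camera calls.

TASK

Pack the white tray for the centrifuge run: first lift the swing bucket straight up out of its cradle by the orange bar, without letting it swing or tip, and stand it on the dark grey mat in the tray. Then stand each of the three amber bottles upright on the disc of its cap's colour, wholly on the disc. Set everything down gently, and leave the white bottles where they are.

Things in the scene. Friction and masses are not known exactly. Their poses are not given: they have to be found in the camera images.
- tray: white open tray fixed to the bench, 330 (x) by 220 (y) mm outside; walls 5 mm thick, 42 high; floor 5 thick. A round dark grey mat 104 mm across, 2 thick, on its floor, centred 98 mm from the tray's middle along +x (the end away from the robot), is the bucket's place; its top is 7 mm above the bench. Origin: centre of the underside, z up
- bucket: aluminium cup, 72 mm wide, 70 high, 350 g; orange grip bar across its mouth: 10 (x) by 74 (y) mm, 94 to 106 above the underside, open beneath. Trunnion pins (8 mm thick, 55 up) along +-y to 56 mm hang it, free to swing, in two slots open at the top of a fixed grey cradle (130 by 90 mm, rims 10 mm above pin axis); underside 28 above bench. Origin: centre of underside, z up
- amber_blue: dark brown (amber) sample bottle with a blue screw cap, loose, standing on the bench at the start, about 130 g. Round body 48 mm across up to 60 mm high, sloping shoulder, neck 29 mm across; cap 34 mm across, from 80 mm to the top at 104 mm above the foot. Origin: centre of the underside, z up
- amber_yellow: dark brown (amber) sample bottle with a yellow screw cap, loose, standing on the bench at the start, about 130 g. Round body 48 mm across up to 60 mm high, sloping shoulder, neck 29 mm across; cap 34 mm across, from 80 mm to the top at 104 mm above the foot. Origin: centre of the underside, z up
- amber_red: dark brown (amber) sample bottle with a red screw cap, loose, standing on the bench at the start, about 130 g. Round body 48 mm across up to 60 mm high, sloping shoulder, neck 29 mm across; cap 34 mm across, from 80 mm to the top at 104 mm above the foot. Origin: centre of the underside, z up
- white_blue: white sample bottle with a blue screw cap, loose, standing on the bench at the start, about 130 g. Round body 48 mm across up to 60 mm high, sloping shoulder, neck 29 mm across; cap 34 mm across, from 80 mm to the top at 104 mm above the foot. Origin: centre of the underside, z up. A look-alike that does not belong in the tray
- white_red: white sample bottle with a red screw cap, loose, standing on the bench at the start, about 130 g. Round body 48 mm across up to 60 mm high, sloping shoulder, neck 29 mm across; cap 34 mm across, from 80 mm to the top at 104 mm above the foot. Origin: centre of the underside, z up. A look-alike that does not belong in the tray
- disc_blue: flat blue disc 72 mm across and 2 mm thick, fixed on the tray's floor, its top 7 mm above the bench; the three discs change places among three spots about 110 mm apart or more. Origin: centre of its underside
- disc_yellow: flat yellow disc 72 mm across and 2 mm thick, fixed on the tray's floor, its top 7 mm above the bench; the three discs change places among three spots about 110 mm apart or more. Origin: centre of its underside
- disc_red: flat red disc 72 mm across and 2 mm thick, fixed on the tray's floor, its top 7 mm above the bench; the three discs change places among three spots about 110 mm apart or more. Origin: centre of its underside

How it is judged (in metres and radians):
On the way:
1. the bucket stands on the grey mat in the tray while the three amber bottles are still outside it (x of bucket in the frame of tray between 0.081 and 0.115 m and y of bucket in the frame of tray between -0.017 and 0.017 m and z of bucket in the frame of tray below 0.012 m and angle between bucket's own z axis and vertical below 0.1 rad and linear speed of bucket below 0.03 m/s and horizontal distance between each of amber_blue, amber_yellow, amber_red and tray above 0.13 m), for 0.2 s.
At the end, for the whole second after the job is handed in: The bucket stands upright on the grey mat (centre within 17 mm of the mat's centre along each tray axis); each amber bottle stands upright on the disc of its cap's colour (centres within 13 mm); all are at rest; the white bottles stand within 30 mm of where they began (x of bucket in the frame of tray between 0.081 and 0.115 m and y of bucket in the frame of tray between -0.017 and 0.017 m and z of bucket in the frame of tray below 0.012 m and angle between each of bucket, amber_blue, amber_yellow, amber_red's own z axis and vertical below 0.1 rad and linear speed of each of bucket, amber_blue, amber_yellow, amber_red below 0.03 m/s and horizontal distance between amber_blue and disc_blue below 0.013 m and z of amber_blue in the frame of disc_blue below 0.008 m and horizontal distance between amber_yellow and disc_yellow below 0.013 m and z of amber_yellow in the frame of disc_yellow below 0.008 m and horizontal distance between amber_red and disc_red below 0.013 m and z of amber_red in the frame of disc_red below 0.008 m and distance of each of white_blue, white_red from where it was at the start of the episode below 0.03 m and angle between each of white_blue, white_red's own z axis and vertical below 0.2 rad); the robot touches nothing.
It fails at once if the bucket swings or tips more than about 25 degrees from upright (angle between bucket's own z axis and vertical above 0.44 rad).
It fails at once if a white bottle is moved more than 30 mm or tipped over (distance of any of white_blue, white_red from where it was at the start of the episode above 0.03 m or angle between any of white_blue, white_red's own z axis and vertical above 0.5 rad).
It fails at once if an amber bottle is tipped more than about 45 degrees (angle between any of amber_blue, amber_yellow, amber_red's own z axis and vertical above 0.8 rad).
It fails at once if a bottle or the bucket is rammed down into the tray (over 90 N) (contact force between any of bucket, amber_blue, amber_yellow, amber_red and tray above 90 N or contact force between amber_blue and disc_blue above 90 N or contact force between amber_yellow and disc_yellow above 90 N or contact force between amber_red and disc_red above 90 N).
It fails at once if a bottle or the bucket is dropped from more than about 25 mm ((contact force between bucket and the fingers below 0.05 N and linear speed of bucket above 0.7 m/s) or (contact force between amber_blue and the fingers below 0.05 N and linear speed of amber_blue above 0.7 m/s) or (contact force between amber_yellow and the fingers below 0.05 N and linear speed of amber_yellow above 0.7 m/s) or (contact force between amber_red and the fingers below 0.05 N and linear speed of amber_red above 0.7 m/s)).
It also fails if it takes over 118 s, if anything falls off the work surface, if the arm or the gripper's body presses on something with over 40 N, if the wrist force passes 120 N, or if a joint passes its speed limit or range.

## Working session

There is one attempt and no reset: what is moved stays moved. The work goes in short steps, Python scripts to look and compute and a tool call to move; the robot and the scene stay as the last step left them, time stands still between calls to the robot, and variables do not carry over. Pictures are saved under pics/ and viewed, at most 14 in all, crops included, and the job is handed in when it is done.

Besides the shell and the picture viewer there is one more tool, called after "Call:" as name([rows], argument=value, ...), one row to a line, values as JSON. send_rows: Moves the arm, as the interface text tells. Its arguments: {"type":"object","properties":{"commands":{"type":"array","items":{"type":"array","items":{"type":"number"}}}},"required":["commands"]}

```bash
mkdir -p pics; python3 - <<'E'
from rig import read_state, optics
import cv2
s=read_state();print(s)
for n in("top","side"):
    d=optics.capture(n);cv2.imwrite(f"pics/{n}0.png",d["image"]);print(n,d["intrinsics"],d["extrinsics"])
E
```

```text
{'time_s': 0.0, 'joint_positions': array([ 5.79545431e+01,  3.02794563e+01,  8.21574125e+01,  4.34659223e-04,
        6.76867814e+01, -1.02303980e+01]), 'qvel': array([-0.00903843, -0.02245814,  0.10525402,  0.04782002, -0.0800682 ,
        0.00890794]), 'tau': array([-1.55751128e-03, -4.40050256e+01, -1.76586199e+01,  6.32878882e-02,
        5.83287387e-02, -1.55605203e-04]), 'position': array([0.23186558, 0.57961261, 0.22156066]), 'tcp_rot': array([[-9.28386891e-01,  3.71613314e-01, -1.15102050e-03],
       [ 3.71614892e-01,  9.28385179e-01, -1.82554294e-03],
       [ 3.90194308e-04, -2.12254649e-03, -9.99997671e-01]]), 'force': array([-0.17794227, -0.12827934, -0.66665913]), 'moment': array([ 0.03506415, -0.00202457, -0.00070935]), 'grasp_force': 0.0, 'opening': 0.9988104569223234}
top [[377.43187308   0.         254.5153184 ]
 [  0.         377.43187308 191.03302113]
 [  0.           0.           1.        ]] [[ 0.01228926 -0.99961658 -0.02481258  0.02200582]
 [-0.98426037 -0.00771798 -0.17655583  0.54957741]
 [ 0.17629663  0.02659178 -0.98397783  0.95546422]
 [ 0.          0.          0.          1.        ]]
side [[347.40518016   0.         255.35492392]
 [  0.         347.40518016 197.62346111]
 [  0.           0.           1.        ]] [[-0.9989506  -0.0390812   0.0238821   0.51804692]
 [-0.04214538  0.58024277 -0.81335238  0.04764557]
 [ 0.01792937 -0.81350537 -0.58128096  0.98119761]
 [ 0.          0.          0.          1.        ]]
```

View pics/top0.png

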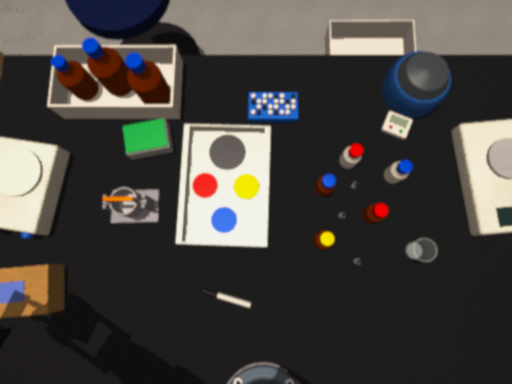

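View pics/side0.png

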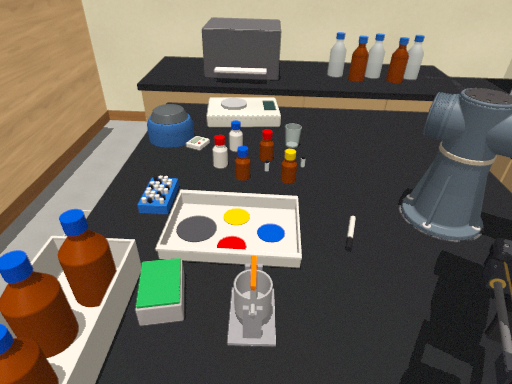

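The top view shows the cradle with its orange bar at about (118,199), and the tray at (182-271, 124-246) with the grey mat at (227,152). The discs are red (205,185), yellow (246,187) and blue (224,220). The amber caps are blue (329,181), red (381,211) and yellow (327,239). The white bottles' caps are red (356,150) and blue (404,167).

```bash
cat > h.py <<'E'
import numpy as np, cv2
from rig import read_state, optics
def ray(d,u,v,z):
    E=d["extrinsics"];R=E[:3,:3];c=-R.T@E[:3,3]
    r=R.T@np.linalg.inv(d["intrinsics"])@[u,v,1]
    return c+r*(z-c[2])/r[2]
H={"red":[(0,6),(174,180)],"yellow":[(24,34)],"blue":[(105,125)],"orange":[(12,18)]}
def blobs(im,col,box,smin=150,vmin=90,amin=25):
    h=cv2.cvtColor(im,cv2.COLOR_BGR2HSV);m=0
    for a,b in H[col]: m=m|cv2.inRange(h,(a,smin,vmin),(b,255,255))
    n,l,st,c=cv2.connectedComponentsWithStats(m)
    return [(c[i],st[i],l==i) for i in range(1,n) if st[i][4]>=amin and box[0]<c[i][0]<box[2] and box[1]<c[i][1]<box[3]]
E
python3 - <<'E'
from h import *
np.set_printoptions(precision=4,suppress=True)
d=optics.capture("top")
for col in H:
    for c,s,m in blobs(d["image"],col,(90,120,420,260)):
        disc= 180<c[0]<272
        z=.007 if disc else .128 if col=="orange" else .104
        print(col,c.round(1),s,ray(d,*c,z)[:2])
        if col=="orange":
            p=np.argwhere(m)[:,::-1].astype(float);P=np.array([ray(d,*q,.134)[:2] for q in p])
            w,v=np.linalg.eigh(np.cov(P.T));print("ang",v[:,1],P.min(0),P.max(0))
for q in[(227.5,152.5)]: print("mat",ray(d,*q,.007))
d=optics.capture("side")
for col in H:
    for c,s,m in blobs(d["image"],col,(150,110,310,310)):
        z=.007 if c[1]>200 else .098
        if col=="orange": z=.128
        print(col,c.round(1),s,ray(d,*c,z)[:2])
im=cv2.imread("pics/top0.png")[110:260,90:285];cv2.imwrite("pics/crop1.png",cv2.resize(im,None,fx=4,fy=4,interpolation=cv2.INTER_CUBIC))
E
```

```text
red [355.9 149.8] [349 143  15  15 180] [ 0.6481 -0.2309]
red [204.6 184.9] [193 174  24  23 443] [0.5731 0.1684]
red [380.5 209.9] [372 202  17  17 211] [ 0.4945 -0.2859]
yellow [246.1 186.2] [234 175  25  24 465] [0.5703 0.0524]
yellow [327.2 238.3] [320 231  15  16 180] [ 0.4233 -0.1533]
blue [405.3 165.9] [398 159  15  14 167] [ 0.6069 -0.353 ]
blue [328.8 180.1] [322 173  15  15 175] [ 0.569  -0.1604]
blue [223.6 219.4] [212 208  24  24 438] [0.4771 0.1126]
orange [117.3 198.4] [102 196  31   6 143] [0.5141 0.3633]
ang [-0.0132  0.9999] [0.5066 0.3245] [0.5193 0.3989]
mat [0.6672 0.1066 0.007 ]
red [266.8 134. ] [262 129  11  11 107] [ 0.4934 -0.274 ]
red [219.1 139.5] [214 134  11  12 110] [ 0.6459 -0.2193]
red [231.6 242.8] [217 236  29  13 287] [0.5711 0.1612]
yellow [289.9 153.7] [285 148  11  12 107] [ 0.4223 -0.1421]
yellow [236.1 216.4] [224 209  26  16 334] [0.5687 0.0566]
blue [170.1 133.3] [ 147  114   46   34 1002] [ 0.8116 -0.2505]
blue [235.2 125. ] [231 121  10   9  77] [ 0.6042 -0.3361]
blue [242.3 151. ] [237 145  11  12 109] [ 0.5663 -0.1472]
blue [159.2 201.4] [137 178  42  36 565] [0.7924 0.0036]
blue [270.3 232.7] [257 224  27  18 384] [0.4757 0.1171]
orange [266. 144.] [260 140  13  10  49] [ 0.4956 -0.1406]
orange [268.6 152.7] [264 148   9  11  32] [ 0.4875 -0.0872]
orange [242.2 167.6] [236 158  14  22 139] [0.5564 0.0016]
orange [288.4 164.4] [282 159  14  11  90] [ 0.4335 -0.0253]
orange [288.  176.4] [282 171  12  13  50] [0.4369 0.0358]
orange [253.2 272.3] [250 255   7  36 191] [0.5113 0.3641]
```

View pics/crop1.png

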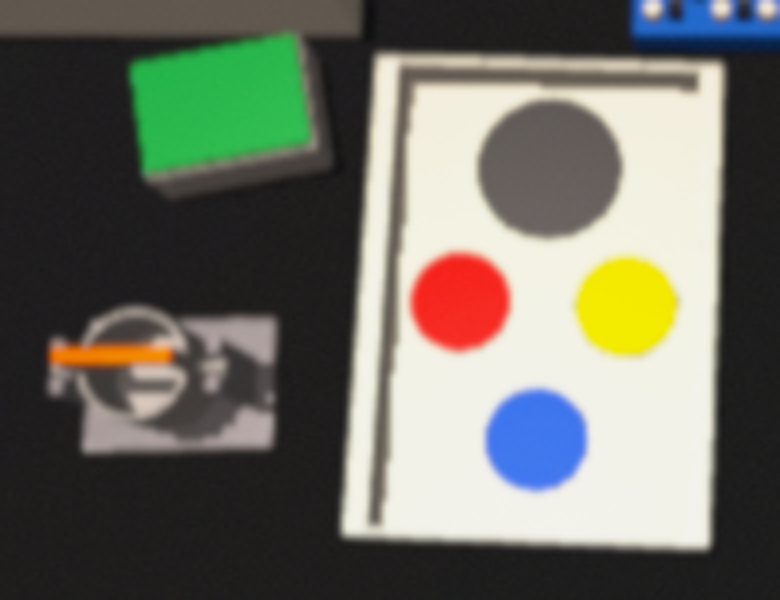

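```bash
cat >> h.py <<'E'
from scipy.optimize import least_squares
def proj(d,P):
    q=(d["extrinsics"][:3,:3]@P.T).T+d["extrinsics"][:3,3];q=q@d["intrinsics"].T
    return q[:,:2]/q[:,2:]
def hullc(d,P):
    m=cv2.moments(cv2.convexHull(proj(d,P).astype(np.float32)));return np.array([m["m10"],m["m01"]])/m["m00"]
t=np.linspace(0,6.283,40)
def cyl(r,z0,z1): return np.array([[r*np.cos(a),r*np.sin(a),z] for a in t for z in(z0,z1)])
def box(hx,hy,z0,z1): return np.array([[a*hx,b*hy,z] for a in(-1,1) for b in(-1,1) for z in(z0,z1)])
def fit(d,c,S,g): return least_squares(lambda p:hullc(d,S+[p[0],p[1],0])-c,g).x
E
python3 - <<'E'
from h import *
np.set_printoptions(precision=4,suppress=True)
T=optics.capture("top");S=optics.capture("side")
cap=cyl(.017,.08,.104);disc=cyl(.036,.005,.007);bar=box(.005,.037,.122,.134)
L=[("ablue",cap,(328.8,180.1),(242.3,151)),("ared",cap,(380.5,209.9),(266.8,134)),("ayel",cap,(327.2,238.3),(289.9,153.7)),
("wred",cap,(355.9,149.8),(219.1,139.5)),("wblue",cap,(405.3,165.9),(235.2,125)),
("dblue",disc,(223.6,219.4),(270.3,232.7)),("dyel",disc,(246.1,186.2),(236.1,216.4)),("dred",disc,(204.6,184.9),None),("bar",bar,(117.3,198.4),(253.2,272.3))]
for n,s,a,b in L: print(n,fit(T,a,s,[.5,0]),fit(S,b,s,[.5,0]) if b else "")
h=cv2.cvtColor(S["image"],cv2.COLOR_BGR2HSV)
m=cv2.inRange(h,(0,0,40),(180,60,130));n,l,st,c=cv2.connectedComponentsWithStats(m)
for i in range(1,n):
    if abs(c[i]-[196,229]).max()<12 and st[i][4]>100: print("mat side",c[i],st[i],ray(S,*c[i],.007))
h=cv2.cvtColor(T["image"],cv2.COLOR_BGR2HSV)
m=cv2.inRange(h,(0,0,40),(180,60,130));n,l,st,c=cv2.connectedComponentsWithStats(m)
for i in range(1,n):
    if abs(c[i]-[227,152]).max()<12 and st[i][4]>100: print("mat top",c[i],st[i],ray(T,*c[i],.007))
s=read_state();R=s["tcp_rot"];p=s["position"]
print("delta tool (units)",R.T@(np.array([.513,.363,.25])-p)/.03)
E
```

```text
ablue [ 0.5712 -0.1623] [ 0.5671 -0.1589]
ared [ 0.4961 -0.2893] [ 0.4934 -0.2866]
ayel [ 0.424 -0.155] [ 0.4213 -0.1537]
wred [ 0.6516 -0.2337] [ 0.6476 -0.2313]
wblue [ 0.6097 -0.3573] [ 0.6055 -0.35  ]
dblue [0.4774 0.1127] [0.4758 0.1149]
dyel [0.5707 0.0524] [0.5689 0.0543]
dred [0.5736 0.1685] 
bar [0.5141 0.3631] [ 0.5313 -0.    ]
mat side [195.9875 228.7356] [177 216  39  26 798] [0.6676 0.1145 0.007 ]
mat top [227.0157 151.657 ] [210 136  35  33 892] [0.6696 0.108  0.007 ]
delta tool (units) [-11.3803  -3.2368  -0.9265]
```

Call:
send_rows([
  [0, 0, 13.6, -11.38, -3.24, -0.93, 1],
  [0, 0, 13.6, -11.38, -3.24, -0.93, 1],
  [0, 0, 13.6, -11.38, -3.24, -0.93, 1],
  [0, 0, 13.6, -11.38, -3.24, -0.93, 1],
  [0, 0, 13.6, -11.38, -3.24, -0.93, 1],
  [0, 0, 13.6, -11.38, -3.24, -0.93, 1],
  [0, 0, 13.6, -11.38, -3.24, -0.93, 1],
  [0, 0, 13.6, -11.38, -3.24, -0.93, 1],
  [0, 0, 13.6, -11.38, -3.24, -0.93, 1],
  [0, 0, 13.6, -11.38, -3.24, -0.93, 1],
  [0, 0, 13.6, -11.38, -3.24, -0.93, 1],
  [0, 0, 13.6, -11.38, -3.24, -0.93, 1],
  [0, 0, 13.6, -11.38, -3.24, -0.93, 1],
  [0, 0, 13.6, -11.38, -3.24, -0.93, 1],
  [0, 0, 13.6, -11.38, -3.24, -0.93, 1],
])

```text
time_s: 1.55
position: [0.5122, 0.3639, 0.2505]
tcp_rot: [[-0.005, 1.0, -0.0], [1.0, 0.005, -0.0], [-0.0, -0.0, -1.0]]
force: [0.5, 0.0, 0.6]
opening: 1.0
grasp_force: 0.0
```

```bash
python3 - <<'E'
from h import *
np.set_printoptions(precision=4,suppress=True)
s=read_state();print(s["position"],s["tcp_rot"],s["joint_positions"])
W=optics.capture("wrist");cv2.imwrite("pics/w1.png",W["image"]);print(W["T_tool_cam"],W["intrinsics"])
A=np.eye(4);A[:3,:3]=s["tcp_rot"];A[:3,3]=s["position"];W["extrinsics"]=np.linalg.inv(A@W["T_tool_cam"])
for c,st,m in blobs(W["image"],"orange",(0,0,512,384)): print(c,st,fit(W,c,box(.005,.037,.122,.134),[.51,.36]))
E
```

```text
[0.5122 0.3639 0.2505] [[-0.0055  1.     -0.0003]
 [ 1.      0.0055 -0.0001]
 [-0.0001 -0.0003 -1.    ]] [25.2141 28.8539 79.7821  0.0023 71.3791 24.8999]
[[ 0.     -0.9523 -0.3052  0.0841]
 [ 1.      0.0001 -0.0004 -0.0004]
 [ 0.0004 -0.3052  0.9523 -0.1623]
 [ 0.      0.      0.      1.    ]] [[293.2723   0.     258.935 ]
 [  0.     293.2723 191.3422]
 [  0.       0.       1.    ]]
[259.8299 200.0149] [256 176   9  48 335] [0.5126 0.3461]
```

View pics/w1.png

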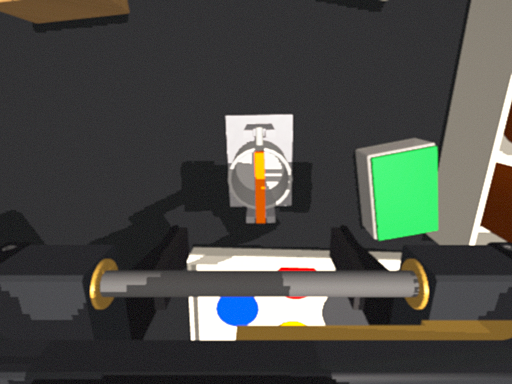

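The wrist view confirms the bar (about (260,187), running along y) centred between the fingers, so I'm descending.

Call:
send_rows([
  [0, 0, 0, 0, 0, 0.8, 0.6],
  [0, 0, 0, 0, 0, 1.6, 0.6],
  [0, 0, 0, 0, 0, 2.4, 0.5],
  [0, 0, 0, 0, 0, 3.1, 0.5],
  [0, 0, 0, 0, 0, 3.7, 0.5],
  [0, 0, 0, 0, 0, 4.2, 0.5],
  [0, 0, 0, 0, 0, 4.5, 0.5],
  [0, 0, 0, 0, 0, 4.68, 0.5],
  [0, 0, 0, 0, 0, 4.68, 0.5],
  [0, 0, 0, 0, 0, 4.68, 0.35],
  [0, 0, 0, 0, 0, 4.68, 0.3],
  [0, 0, 0, 0, 0, 4.68, 0.25],
  [0, 0, 0, 0, 0, 4.68, 0.2],
  [0, 0, 0, 0, 0, 4.68, 0.15],
  [0, 0, 0, 0, 0, 4.68, 0.1],
  [0, 0, 0, 0, 0, 4.68, 0.05],
  [0, 0, 0, 0, 0, 4.68, 0],
  [0, 0, 0, 0, 0, 4.68, 0],
  [0, 0, 0, 0, 0, 4.68, 0],
  [0, 0, 0, 0, 0, 4.68, 0],
])

```text
time_s: 3.27
position: [0.5131, 0.3631, 0.1103]
tcp_rot: [[-0.003, 1.0, 0.0], [1.0, 0.003, -0.0], [-0.0, 0.0, -1.0]]
force: [-1.2, 0.4, 2.7]
opening: 0.112
grasp_force: 30.0
```

Gripped: the opening is about 10 mm, which matches the bar. Next, a slow straight lift of about 105 mm.

Call:
send_rows([
  [0, 0, 0, 0, 0, -0.05, 0],
  [0, 0, 0, 0, 0, -0.15, 0],
  [0, 0, 0, 0, 0, -0.3, 0],
  [0, 0, 0, 0, 0, -0.5, 0],
  [0, 0, 0, 0, 0, -0.7, 0],
  [0, 0, 0, 0, 0, -0.9, 0],
  [0, 0, 0, 0, 0, -1.1, 0],
  [0, 0, 0, 0, 0, -1.3, 0],
  [0, 0, 0, 0, 0, -1.55, 0],
  [0, 0, 0, 0, 0, -1.8, 0],
  [0, 0, 0, 0, 0, -2.05, 0],
  [0, 0, 0, 0, 0, -2.3, 0],
  [0, 0, 0, 0, 0, -2.55, 0],
  [0, 0, 0, 0, 0, -2.8, 0],
  [0, 0, 0, 0, 0, -3.05, 0],
  [0, 0, 0, 0, 0, -3.25, 0],
  [0, 0, 0, 0, 0, -3.4, 0],
  [0, 0, 0, 0, 0, -3.5, 0],
  [0, 0, 0, 0, 0, -3.5, 0],
  [0, 0, 0, 0, 0, -3.5, 0],
])

```text
time_s: 4.93
position: [0.513, 0.363, 0.215]
tcp_rot: [[-0.003, 1.0, -0.0], [1.0, 0.003, -0.0], [-0.0, -0.0, -1.0]]
force: [-0.1, -0.5, -4.6]
opening: 0.111
grasp_force: 30.0
```

```bash
python3 - <<'E'
from h import *
S=optics.capture("side");cv2.imwrite("pics/s2.png",S["image"][100:350,130:350])
s=read_state();R=s["tcp_rot"];p=s["position"];print(p,R,R.T@(np.array([.668,.110,.215])-p)/.03)
E
```

```text
[0.51276086 0.36297644 0.21468223] [[-3.22888341e-03  9.99994463e-01 -8.05163551e-04]
 [ 9.99994702e-01  3.22854979e-03 -4.15313714e-04]
 [-4.12711904e-04 -8.06500285e-04 -9.99999590e-01]] [-8.44921586  5.14737585 -0.01125647]
```

View pics/s2.png

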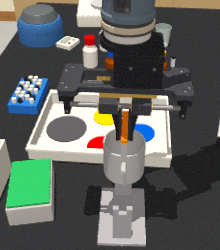

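Call:
send_rows([
  [0, 0, 0, -0.02, 0.01, 0, 0],
  [0, 0, 0, -0.08, 0.05, 0, 0],
  [0, 0, 0, -0.17, 0.1, 0, 0],
  [0, 0, 0, -0.29, 0.18, 0, 0],
  [0, 0, 0, -0.44, 0.27, 0, 0],
  [0, 0, 0, -0.63, 0.38, 0, 0],
  [0, 0, 0, -0.84, 0.51, 0, 0],
  [0, 0, 0, -1.06, 0.65, 0, 0],
  [0, 0, 0, -1.32, 0.8, 0, 0],
  [0, 0, 0, -1.59, 0.97, 0, 0],
  [0, 0, 0, -1.88, 1.15, 0, 0],
  [0, 0, 0, -2.19, 1.33, 0, 0],
  [0, 0, 0, -2.51, 1.53, 0, 0],
  [0, 0, 0, -2.84, 1.73, 0, 0],
  [0, 0, 0, -3.18, 1.94, 0, 0],
  [0, 0, 0, -3.52, 2.15, 0, 0],
  [0, 0, 0, -3.87, 2.36, 0, 0],
  [0, 0, 0, -4.22, 2.57, 0, 0],
])

```text
time_s: 6.48
position: [0.5913, 0.2356, 0.2151]
tcp_rot: [[-0.003, 1.0, 0.0], [1.0, 0.003, -0.0], [-0.0, 0.0, -1.0]]
force: [-0.0, -0.2, -4.0]
opening: 0.111
grasp_force: 30.0
```

Call:
send_rows([
  [0, 0, 0, -0.35, 0.21, 0, 0],
  [0, 0, 0, -0.7, 0.42, 0, 0],
  [0, 0, 0, -1.05, 0.63, 0, 0],
  [0, 0, 0, -1.39, 0.84, 0, 0],
  [0, 0, 0, -1.72, 1.05, 0, 0],
  [0, 0, 0, -2.04, 1.24, 0, 0],
  [0, 0, 0, -2.35, 1.43, 0, 0],
  [0, 0, 0, -2.64, 1.61, 0, 0],
  [0, 0, 0, -2.91, 1.77, 0, 0],
  [0, 0, 0, -3.16, 1.93, 0, 0],
  [0, 0, 0, -3.39, 2.07, 0, 0],
  [0, 0, 0, -3.6, 2.19, 0, 0],
  [0, 0, 0, -3.79, 2.31, 0, 0],
  [0, 0, 0, -3.94, 2.4, 0, 0],
  [0, 0, 0, -4.06, 2.48, 0, 0],
  [0, 0, 0, -4.15, 2.53, 0, 0],
  [0, 0, 0, -4.21, 2.57, 0, 0],
  [0, 0, 0, -4.23, 2.58, 0, 0],
  [0, 0, 0, -4.23, 2.58, 0, 0],
])

```text
time_s: 8.07
position: [0.6683, 0.1101, 0.215]
tcp_rot: [[-0.003, 1.0, -0.0], [1.0, 0.003, 0.0], [0.0, -0.0, -1.0]]
force: [-0.4, -0.6, -3.9]
opening: 0.11
grasp_force: 30.0
```

Call:
send_rows([
  [0, 0, 0, 0, 0, 0.05, 0],
  [0, 0, 0, 0, 0, 0.18, 0],
  [0, 0, 0, 0, 0, 0.4, 0],
  [0, 0, 0, 0, 0, 0.7, 0],
  [0, 0, 0, 0, 0, 1.0, 0],
  [0, 0, 0, 0, 0, 1.3, 0],
  [0, 0, 0, 0, 0, 1.6, 0],
  [0, 0, 0, 0, 0, 1.9, 0],
  [0, 0, 0, 0, 0, 2.2, 0],
  [0, 0, 0, 0, 0, 2.5, 0],
  [0, 0, 0, 0, 0, 2.8, 0],
  [0, 0, 0, 0, 0, 3.1, 0],
  [0, 0, 0, 0, 0, 3.35, 0],
  [0, 0, 0, 0, 0, 3.55, 0],
  [0, 0, 0, 0, 0, 3.7, 0],
  [0, 0, 0, 0, 0, 3.82, 0],
  [0, 0, 0, 0, 0, 3.92, 0],
  [0, 0, 0, 0, 0, 4.0, 0],
  [0, 0, 0, 0, 0, 4.0, 0],
])

```text
time_s: 9.65
position: [0.6682, 0.1101, 0.0947]
tcp_rot: [[-0.003, 1.0, -0.0], [1.0, 0.003, -0.0], [-0.0, -0.0, -1.0]]
force: [-0.6, -0.3, -4.6]
opening: 0.109
grasp_force: 30.0
```

Call:
send_rows([
  [0, 0, 0, 0, 0, 0.04, 0],
  [0, 0, 0, 0, 0, 0.08, 0],
  [0, 0, 0, 0, 0, 0.11, 0],
  [0, 0, 0, 0, 0, 0.14, 0],
  [0, 0, 0, 0, 0, 0.16, 0],
  [0, 0, 0, 0, 0, 0.18, 0],
  [0, 0, 0, 0, 0, 0.18, 0],
])

```text
time_s: 10.23
position: [0.6683, 0.1101, 0.0896]
tcp_rot: [[-0.003, 1.0, -0.0], [1.0, 0.003, 0.0], [0.0, -0.0, -1.0]]
force: [-0.2, -0.8, -4.7]
opening: 0.108
grasp_force: 30.0
```

Call:
send_rows([
  [0, 0, 0, 0, 0, 0.02, 0],
  [0, 0, 0, 0, 0, 0.04, 0],
  [0, 0, 0, 0, 0, 0.06, 0],
  [0, 0, 0, 0, 0, 0.06, 0],
])

```text
time_s: 10.57
position: [0.6686, 0.1102, 0.0896]
tcp_rot: [[-0.003, 1.0, 0.001], [1.0, 0.003, -0.0], [-0.0, 0.001, -1.0]]
force: [-3.2, 0.9, 5.3]
opening: 0.11
grasp_force: 30.0
```

Call:
send_rows([
  [0, 0, 0, 0, 0, 0.05, 0.13],
  [0, 0, 0, 0, 0, 0.05, 0.2],
  [0, 0, 0, 0, 0, 0.05, 0.3],
  [0, 0, 0, 0, 0, 0.05, 0.4],
  [0, 0, 0, 0, 0, 0.05, 0.5],
  [0, 0, 0, 0, 0, 0.05, 0.5],
  [0, 0, 0, 0, 0, -0.5, 0.5],
  [0, 0, 0, 0, 0, -1.2, 0.5],
  [0, 0, 0, 0, 0, -2.2, 0.5],
  [0, 0, 0, 0, 0, -3.2, 0.5],
  [0, 0, 0, 0, 0, -4.0, 0.5],
  [0, 0, 0, 0, 0, -4.0, 0.5],
  [0, 0, 0, 0, 0, -4.0, 0.5],
])

```text
time_s: 11.65
position: [0.6696, 0.1101, 0.2098]
tcp_rot: [[-0.003, 1.0, 0.004], [1.0, 0.003, -0.0], [-0.0, 0.004, -1.0]]
force: [-0.5, -0.7, -0.6]
opening: 0.497
grasp_force: 0.0
```

```bash
cat >> h.py <<'E'
def delta(x,y,z):
    s=read_state();R=s["tcp_rot"];print(s["position"].round(4),"J",s["joint_positions"].round(1),"d",(R.T@(np.array([x,y,z])-s["position"])/.03).round(2))
E
python3 - <<'E'
from h import *
delta(.569,-.1605,.21)
delta(.4225,-.1545,.21)
E
```

```text
[0.6696 0.1101 0.2098] J [-0.1 35.1 74.7 -0.  70.  -0.3] d [-9.01 -3.38 -0.02]
[0.6696 0.1101 0.2098] J [-0.1 35.1 74.7 -0.  70.  -0.3] d [-8.79 -8.26 -0.04]
```

Call:
send_rows([
  [0, 0, 0, -9, -3.4, 0, 0.6],
  [0, 0, 0, -9, -3.4, 0, 0.6],
  [0, 0, 0, -9, -3.4, 0, 0.6],
  [0, 0, 0, -9, -3.4, 0, 0.6],
  [0, 0, 0, -9, -3.4, 0, 0.6],
  [0, 0, 0, -9, -3.4, 0, 0.6],
  [0, 0, 0, -9, -3.4, 0, 0.6],
  [0, 0, 0, -9, -3.4, 0, 0.6],
  [0, 0, 0, -9, -3.4, 0, 0.6],
  [0, 0, 0, -9, -3.4, 0, 0.6],
  [0, 0, 0, -9, -3.4, 0, 0.6],
  [0, 0, 0, -9, -3.4, 0, 0.6],
])

```text
time_s: 12.65
position: [0.5674, -0.1585, 0.2073]
tcp_rot: [[-0.005, 1.0, -0.001], [1.0, 0.005, 0.001], [0.001, -0.001, -1.0]]
force: [0.3, 0.1, -0.2]
opening: 0.603
grasp_force: 0.0
```

```bash
python3 - <<'E'
from h import *
np.set_printoptions(precision=4,suppress=True)
delta(.569,-.1605,.075)
s=read_state();W=optics.capture("wrist")
A=np.eye(4);A[:3,:3]=s["tcp_rot"];A[:3,3]=s["position"];W["extrinsics"]=np.linalg.inv(A@W["T_tool_cam"])
for col in("blue","red","yellow"):
  for c,st,m in blobs(W["image"],col,(0,0,512,384),vmin=60): print(col,c.round(),st,fit(W,c,cyl(.017,.08,.104),[.56,-.16]))
T=optics.capture("top");S=optics.capture("side")
cv2.imwrite("pics/m3.png",np.hstack([W["image"],cv2.resize(S["image"][100:300,130:310],None,fx=1.92,fy=1.92)[:384]])[:, :800])
E
```

```text
[ 0.5674 -0.1585  0.2073] J [-26.5  28.5  88.3   0.   63.3 -26.8] d [-0.07  0.06  4.41]
blue [460.  60.] [ 420    0   92  115 5477] [ 0.7396 -0.0435]
blue [261. 190.] [ 244  171   35   39 1070] [ 0.5686 -0.1611]
red [340. 249.] [324 235  28  33 499] [ 0.6521 -0.226 ]
red [201. 309.] [191 297  19  21 162] [ 0.5015 -0.3036]
yellow [263.   4.] [242   0  43  10 306] [ 0.5693 -0.0023]
```

View pics/m3.png

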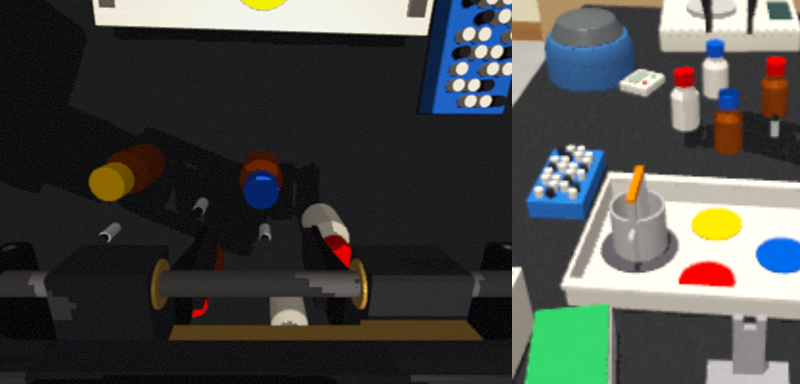

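The bucket stands upright on the mat. The wrist fit puts the blue amber cap at (0.569, -0.161), so I'm grasping it by the cap.

Call:
send_rows([
  [0, 0, 0, -0.02, 0.03, 0.8, 0.6],
  [0, 0, 0, -0.02, 0.03, 1.6, 0.6],
  [0, 0, 0, -0.02, 0.03, 2.4, 0.6],
  [0, 0, 0, -0.02, 0.03, 3.1, 0.6],
  [0, 0, 0, -0.02, 0.03, 3.7, 0.6],
  [0, 0, 0, -0.02, 0.03, 4.2, 0.6],
  [0, 0, 0, -0.02, 0.03, 4.45, 0.6],
  [0, 0, 0, -0.02, 0.03, 4.45, 0.55],
  [0, 0, 0, -0.02, 0.03, 4.45, 0.5],
  [0, 0, 0, -0.02, 0.03, 4.45, 0.45],
  [0, 0, 0, -0.02, 0.03, 4.45, 0.4],
  [0, 0, 0, -0.02, 0.03, 4.45, 0.3],
  [0, 0, 0, -0.02, 0.03, 4.45, 0],
  [0, 0, 0, -0.02, 0.03, 4.45, 0],
  [0, 0, 0, -0.02, 0.03, 4.45, 0],
])

```text
time_s: 14.05
position: [0.569, -0.1612, 0.0754]
tcp_rot: [[-0.003, 1.0, 0.002], [1.0, 0.003, -0.001], [-0.001, 0.002, -1.0]]
force: [0.9, 1.3, 6.0]
opening: 0.38
grasp_force: 30.0
```

Call:
send_rows([
  [0, 0, 0, 0, 0, -0.1, 0],
  [0, 0, 0, 0, 0, -0.3, 0],
  [0, 0, 0, 0, 0, -0.6, 0],
  [0, 0, 0, 0, 0, -1.0, 0],
  [0, 0, 0, 0, 0, -1.4, 0],
  [0, 0, 0, 0, 0, -1.8, 0],
  [0, 0, 0, 0, 0, -2.2, 0],
  [0, 0, 0, 0, 0, -2.6, 0],
  [0, 0, 0, 0, 0, -3.0, 0],
  [0, 0, 0, 0, 0, -3.4, 0],
  [0, 0, 0, 0, 0, -3.75, 0],
  [0, 0, 0, 0, 0, -4.0, 0],
  [0, 0, 0, 0, 0, -4.1, 0],
  [0, 0, 0, 0, 0, -4.1, 0],
])

```text
time_s: 15.22
position: [0.5685, -0.161, 0.1984]
tcp_rot: [[-0.003, 1.0, 0.002], [1.0, 0.003, -0.001], [-0.001, 0.002, -1.0]]
force: [0.3, -0.0, -2.0]
opening: 0.381
grasp_force: 30.0
```

```bash
python3 - <<'E'
from h import *
delta(.4765,.1138,.2)
E
```

```text
[ 0.5685 -0.161   0.1984] J [-26.6  29.2  88.6  -0.   62.1 -26.8] d [ 9.17 -3.04 -0.07]
```

Call:
send_rows([
  [0, 0, 0, 0.08, -0.03, 0, 0],
  [0, 0, 0, 0.31, -0.1, 0, 0],
  [0, 0, 0, 0.68, -0.22, 0, 0],
  [0, 0, 0, 1.16, -0.38, 0, 0],
  [0, 0, 0, 1.72, -0.57, 0, 0],
  [0, 0, 0, 2.38, -0.79, 0, 0],
  [0, 0, 0, 3.08, -1.02, 0, 0],
  [0, 0, 0, 3.82, -1.27, 0, 0],
  [0, 0, 0, 4.58, -1.52, 0, 0],
  [0, 0, 0, 5.35, -1.77, 0, 0],
  [0, 0, 0, 6.09, -2.02, 0, 0],
  [0, 0, 0, 6.79, -2.25, 0, 0],
  [0, 0, 0, 7.45, -2.47, 0, 0],
  [0, 0, 0, 8.01, -2.66, 0, 0],
  [0, 0, 0, 8.49, -2.82, 0, 0],
  [0, 0, 0, 8.86, -2.94, 0, 0],
  [0, 0, 0, 9.09, -3.01, 0, 0],
  [0, 0, 0, 9.17, -3.04, 0, 0],
  [0, 0, 0, 9.17, -3.04, 0, 0],
])

```text
time_s: 16.8
position: [0.4757, 0.1146, 0.1974]
tcp_rot: [[-0.004, 1.0, 0.0], [1.0, 0.004, -0.0], [-0.0, 0.0, -1.0]]
force: [0.7, -0.2, -1.7]
opening: 0.384
grasp_force: 30.0
```

Call:
send_rows([
  [0, 0, 0, 0, 0, 0.1, 0],
  [0, 0, 0, 0, 0, 0.3, 0],
  [0, 0, 0, 0, 0, 0.6, 0],
  [0, 0, 0, 0, 0, 1.0, 0],
  [0, 0, 0, 0, 0, 1.4, 0],
  [0, 0, 0, 0, 0, 1.8, 0],
  [0, 0, 0, 0, 0, 2.2, 0],
  [0, 0, 0, 0, 0, 2.6, 0],
  [0, 0, 0, 0, 0, 3.0, 0],
  [0, 0, 0, 0, 0, 3.3, 0],
  [0, 0, 0, 0, 0, 3.5, 0],
  [0, 0, 0, 0, 0, 3.62, 0],
  [0, 0, 0, 0, 0, 3.7, 0],
  [0, 0, 0, 0, 0, 3.75, 0],
  [0, 0, 0, 0, 0, 3.8, 0],
  [0, 0, 0, 0, 0, 3.84, 0],
  [0, 0, 0, 0, 0, 3.84, 0],
])

```text
time_s: 18.22
position: [0.4764, 0.114, 0.0824]
tcp_rot: [[-0.003, 1.0, 0.001], [1.0, 0.003, 0.0], [0.0, 0.001, -1.0]]
force: [-0.1, 0.2, -1.4]
opening: 0.382
grasp_force: 30.0
```

Call:
send_rows([
  [0, 0, 0, 0, 0, 0.02, 0],
  [0, 0, 0, 0, 0, 0.04, 0],
  [0, 0, 0, 0, 0, 0.06, 0],
  [0, 0, 0, 0, 0, 0.06, 0],
])

```text
time_s: 18.55
position: [0.4766, 0.1141, 0.0823]
tcp_rot: [[-0.003, 1.0, 0.002], [1.0, 0.003, 0.0], [0.0, 0.002, -1.0]]
force: [-2.1, 0.3, 14.3]
opening: 0.383
grasp_force: 30.0
```

Call:
send_rows([
  [0, 0, 0, 0, 0, 0.03, 0.42],
  [0, 0, 0, 0, 0, 0.03, 0.48],
  [0, 0, 0, 0, 0, 0.03, 0.54],
  [0, 0, 0, 0, 0, 0.03, 0.6],
  [0, 0, 0, 0, 0, 0.03, 0.6],
  [0, 0, 0, 0, 0, 0.03, 0.6],
  [0, 0, 0, 0, 0, -0.5, 0.6],
  [0, 0, 0, 0, 0, -1.3, 0.6],
  [0, 0, 0, 0, 0, -2.3, 0.6],
  [0, 0, 0, 0, 0, -3.3, 0.6],
  [0, 0, 0, 0, 0, -4.2, 0.6],
  [0, 0, 0, 0, 0, -4.2, 0.6],
])

```text
time_s: 19.55
position: [0.4795, 0.1142, 0.2111]
tcp_rot: [[-0.003, 1.0, 0.011], [1.0, 0.003, 0.0], [0.0, 0.011, -1.0]]
force: [1.6, 0.7, 0.5]
opening: 0.598
grasp_force: 0.0
```

Call:
send_rows([
  [0, 0, 0, -13.4, 0.58, 0, 0.6],
  [0, 0, 0, -13.4, 0.58, 0, 0.6],
  [0, 0, 0, -13.4, 0.58, 0, 0.6],
  [0, 0, 0, -13.4, 0.58, 0, 0.6],
  [0, 0, 0, -13.4, 0.58, 0, 0.6],
  [0, 0, 0, -13.4, 0.58, 0, 0.6],
  [0, 0, 0, -13.4, 0.58, 0, 0.6],
  [0, 0, 0, -13.4, 0.58, 0, 0.6],
  [0, 0, 0, -13.4, 0.58, 0, 0.6],
  [0, 0, 0, -13.4, 0.58, 0, 0.6],
  [0, 0, 0, -13.4, 0.58, 0, 0.6],
  [0, 0, 0, -13.4, 0.58, 0, 0.6],
  [0, 0, 0, -13.4, 0.58, 0, 0.6],
  [0, 0, 0, -13.4, 0.58, 0, 0.6],
  [0, 0, 0, -13.4, 0.58, 0, 0.6],
  [0, 0, 0, -13.4, 0.58, 0, 0.6],
])

```text
time_s: 20.88
position: [0.4948, -0.2865, 0.2064]
tcp_rot: [[-0.005, 1.0, -0.0], [1.0, 0.005, 0.0], [0.0, -0.0, -1.0]]
force: [0.7, -0.4, 0.3]
opening: 0.598
grasp_force: 0.0
```

```bash
cat >> h.py <<'E'
def wrist(col,pic=None):
    s=read_state();W=optics.capture("wrist")
    A=np.eye(4);A[:3,:3]=s["tcp_rot"];A[:3,3]=s["position"];W["extrinsics"]=np.linalg.inv(A@W["T_tool_cam"])
    if pic: cv2.imwrite(pic,W["image"])
    for c,st,m in blobs(W["image"],col,(0,0,512,384),vmin=60): print(col,c.round(),st,fit(W,c,cyl(.017,.08,.104),s["position"][:2]).round(4))
E
python3 - <<'E'
from h import *
delta(.495,-.288,.0745);wrist("red","pics/w4.png")
E
```

```text
[ 0.4948 -0.2865  0.2064] J [-41.3  27.2  90.8   0.   61.9 -41.6] d [-0.05  0.01  4.39]
red [428. 132.] [ 403  113   50   40 1550] [ 0.6495 -0.232 ]
red [259. 189.] [ 241  170   37   39 1134] [ 0.4943 -0.2882]
```

View pics/w4.png

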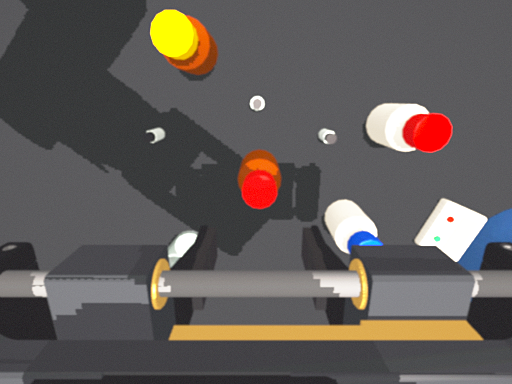

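The amber body is under the red cap at (259,189), which lies between the fingers. Descending on it.

Call:
send_rows([
  [0, 0, 0, -0.03, 0.0, 0.8, 0.6],
  [0, 0, 0, -0.03, 0.0, 1.6, 0.6],
  [0, 0, 0, -0.03, 0.0, 2.4, 0.6],
  [0, 0, 0, -0.03, 0.0, 3.1, 0.6],
  [0, 0, 0, -0.03, 0.0, 3.7, 0.6],
  [0, 0, 0, -0.03, 0.0, 4.2, 0.6],
  [0, 0, 0, -0.03, 0.0, 4.43, 0.6],
  [0, 0, 0, -0.03, 0.0, 4.43, 0.55],
  [0, 0, 0, -0.03, 0.0, 4.43, 0.5],
  [0, 0, 0, -0.03, 0.0, 4.43, 0.45],
  [0, 0, 0, -0.03, 0.0, 4.43, 0.4],
  [0, 0, 0, -0.03, 0.0, 4.43, 0.3],
  [0, 0, 0, -0.03, 0.0, 4.43, 0],
  [0, 0, 0, -0.03, 0.0, 4.43, 0],
  [0, 0, 0, -0.03, 0.0, 4.43, 0],
])

```text
time_s: 22.18
position: [0.4952, -0.2893, 0.0744]
tcp_rot: [[-0.003, 1.0, 0.001], [1.0, 0.003, -0.001], [-0.001, 0.001, -1.0]]
force: [-1.2, 0.5, 6.3]
opening: 0.383
grasp_force: 30.0
```

Call:
send_rows([
  [0, 0, 0, 0, 0, -0.1, 0],
  [0, 0, 0, 0, 0, -0.3, 0],
  [0, 0, 0, 0, 0, -0.6, 0],
  [0, 0, 0, 0, 0, -1.0, 0],
  [0, 0, 0, 0, 0, -1.4, 0],
  [0, 0, 0, 0, 0, -1.8, 0],
  [0, 0, 0, 0, 0, -2.2, 0],
  [0, 0, 0, 0, 0, -2.7, 0],
  [0, 0, 0, 0, 0, -3.2, 0],
  [0, 0, 0, 0, 0, -3.7, 0],
  [0, 0, 0, 0, 0, -4.2, 0],
  [0, 0, 0, 0, 0, -4.6, 0],
  [0, 0, 0, 0, 0, -4.9, 0],
  [0, 0, 0, 0, 0, -5.0, 0],
  [0, 0, 0, 0, 0, -5.0, 0],
])

```text
time_s: 23.43
position: [0.495, -0.289, 0.2244]
tcp_rot: [[-0.003, 1.0, 0.001], [1.0, 0.003, -0.001], [-0.001, 0.001, -1.0]]
force: [0.5, -0.1, -0.6]
opening: 0.38
grasp_force: 30.0
```

```bash
python3 - <<'E'
from h import *
delta(.5725,.1695,.225)
E
```

```text
[ 0.495  -0.289   0.2244] J [-41.4  26.1  89.6   0.   64.2 -41.6] d [15.28  2.63 -0.03]
```

Call:
send_rows([
  [0, 0, 0, 0.05, 0.01, 0, 0],
  [0, 0, 0, 0.2, 0.03, 0, 0],
  [0, 0, 0, 0.43, 0.07, 0, 0],
  [0, 0, 0, 0.75, 0.13, 0, 0],
  [0, 0, 0, 1.13, 0.19, 0, 0],
  [0, 0, 0, 1.59, 0.27, 0, 0],
  [0, 0, 0, 2.11, 0.36, 0, 0],
  [0, 0, 0, 2.67, 0.46, 0, 0],
  [0, 0, 0, 3.3, 0.57, 0, 0],
  [0, 0, 0, 3.96, 0.68, 0, 0],
  [0, 0, 0, 4.66, 0.8, 0, 0],
  [0, 0, 0, 5.38, 0.93, 0, 0],
  [0, 0, 0, 6.13, 1.05, 0, 0],
  [0, 0, 0, 6.88, 1.18, 0, 0],
  [0, 0, 0, 7.64, 1.31, 0, 0],
])

```text
time_s: 24.68
position: [0.533, -0.057, 0.2234]
tcp_rot: [[-0.004, 1.0, -0.0], [1.0, 0.004, 0.0], [0.0, -0.0, -1.0]]
force: [-0.7, 0.0, -0.6]
opening: 0.382
grasp_force: 30.0
```

Call:
send_rows([
  [0, 0, 0, 0.76, 0.13, 0, 0],
  [0, 0, 0, 1.51, 0.26, 0, 0],
  [0, 0, 0, 2.26, 0.38, 0, 0],
  [0, 0, 0, 2.98, 0.51, 0, 0],
  [0, 0, 0, 3.68, 0.63, 0, 0],
  [0, 0, 0, 4.34, 0.75, 0, 0],
  [0, 0, 0, 4.97, 0.86, 0, 0],
  [0, 0, 0, 5.53, 0.95, 0, 0],
  [0, 0, 0, 6.05, 1.04, 0, 0],
  [0, 0, 0, 6.51, 1.12, 0, 0],
  [0, 0, 0, 6.89, 1.18, 0, 0],
  [0, 0, 0, 7.21, 1.24, 0, 0],
  [0, 0, 0, 7.44, 1.28, 0, 0],
  [0, 0, 0, 7.59, 1.3, 0, 0],
  [0, 0, 0, 7.64, 1.3, 0, 0],
  [0, 0, 0, 7.64, 1.3, 0, 0],
  [0, 0, 0, 7.64, 1.3, 0, 0],
])

```text
time_s: 26.1
position: [0.5715, 0.1693, 0.2234]
tcp_rot: [[-0.003, 1.0, -0.0], [1.0, 0.003, -0.0], [-0.0, -0.0, -1.0]]
force: [0.0, 0.4, -0.7]
opening: 0.381
grasp_force: 30.0
```

Call:
send_rows([
  [0, 0, 0, 0, 0, 0.1, 0],
  [0, 0, 0, 0, 0, 0.3, 0],
  [0, 0, 0, 0, 0, 0.7, 0],
  [0, 0, 0, 0, 0, 1.2, 0],
  [0, 0, 0, 0, 0, 1.7, 0],
  [0, 0, 0, 0, 0, 2.2, 0],
  [0, 0, 0, 0, 0, 2.7, 0],
  [0, 0, 0, 0, 0, 3.2, 0],
  [0, 0, 0, 0, 0, 3.6, 0],
  [0, 0, 0, 0, 0, 3.95, 0],
  [0, 0, 0, 0, 0, 4.2, 0],
  [0, 0, 0, 0, 0, 4.4, 0],
  [0, 0, 0, 0, 0, 4.52, 0],
  [0, 0, 0, 0, 0, 4.6, 0],
  [0, 0, 0, 0, 0, 4.66, 0],
  [0, 0, 0, 0, 0, 4.71, 0],
  [0, 0, 0, 0, 0, 4.74, 0],
  [0, 0, 0, 0, 0, 4.77, 0],
  [0, 0, 0, 0, 0, 4.77, 0],
])

```text
time_s: 27.68
position: [0.5719, 0.1699, 0.0815]
tcp_rot: [[-0.003, 1.0, 0.001], [1.0, 0.003, 0.0], [0.0, 0.001, -1.0]]
force: [-1.3, -0.3, 3.2]
opening: 0.381
grasp_force: 30.0
```

Call:
send_rows([
  [0, 0, 0, 0, 0, 0.03, 0.4],
  [0, 0, 0, 0, 0, 0.03, 0.45],
  [0, 0, 0, 0, 0, 0.03, 0.5],
  [0, 0, 0, 0, 0, 0.03, 0.55],
  [0, 0, 0, 0, 0, 0.03, 0.55],
  [0, 0, 0, 0, 0, 0.03, 0.55],
  [0, 0, 0, 0, 0, -0.5, 0.55],
  [0, 0, 0, 0, 0, -1.3, 0.55],
  [0, 0, 0, 0, 0, -2.3, 0.55],
  [0, 0, 0, 0, 0, -3.3, 0.55],
  [0, 0, 0, 0, 0, -4.2, 0.55],
  [0, 0, 0, 0, 0, -4.2, 0.55],
])

```text
time_s: 28.68
position: [0.5754, 0.1703, 0.2123]
tcp_rot: [[-0.003, 1.0, 0.012], [1.0, 0.003, 0.001], [0.001, 0.012, -1.0]]
force: [1.3, 1.3, 0.4]
opening: 0.555
grasp_force: 0.0
```

Call:
send_rows([
  [0, 0, 0, -10.8, -5.0, 0, 0.6],
  [0, 0, 0, -10.8, -5.0, 0, 0.6],
  [0, 0, 0, -10.8, -5.0, 0, 0.6],
  [0, 0, 0, -10.8, -5.0, 0, 0.6],
  [0, 0, 0, -10.8, -5.0, 0, 0.6],
  [0, 0, 0, -10.8, -5.0, 0, 0.6],
  [0, 0, 0, -10.8, -5.0, 0, 0.6],
  [0, 0, 0, -10.8, -5.0, 0, 0.6],
  [0, 0, 0, -10.8, -5.0, 0, 0.6],
  [0, 0, 0, -10.8, -5.0, 0, 0.6],
  [0, 0, 0, -10.8, -5.0, 0, 0.6],
  [0, 0, 0, -10.8, -5.0, 0, 0.6],
  [0, 0, 0, -10.8, -5.0, 0, 0.6],
  [0, 0, 0, -10.8, -5.0, 0, 0.6],
  [0, 0, 0, -10.8, -5.0, 0, 0.6],
])

```text
time_s: 29.93
position: [0.4229, -0.1536, 0.2063]
tcp_rot: [[-0.005, 1.0, -0.0], [1.0, 0.005, 0.0], [0.0, -0.0, -1.0]]
force: [0.4, 0.4, 0.1]
opening: 0.6
grasp_force: 0.0
```

```bash
python3 - <<'E'
from h import *
delta(.4225,-.1545,.0745);wrist("yellow")
E
```

```text
[ 0.4229 -0.1536  0.2063] J [-34.2  18.3 107.4   0.   54.4 -34.6] d [-0.03 -0.01  4.39]
yellow [397.   6.] [371   0  53  16 591] [0.5338 0.0017]
yellow [263. 177.] [254 173  19   9 113] [ 0.426  -0.1424]
```

Call:
send_rows([
  [0, 0, 0, -0.02, 0.0, 0.8, 0.6],
  [0, 0, 0, -0.02, 0.0, 1.6, 0.6],
  [0, 0, 0, -0.02, 0.0, 2.4, 0.6],
  [0, 0, 0, -0.02, 0.0, 3.1, 0.6],
  [0, 0, 0, -0.02, 0.0, 3.7, 0.6],
  [0, 0, 0, -0.02, 0.0, 4.2, 0.6],
  [0, 0, 0, -0.02, 0.0, 4.43, 0.6],
  [0, 0, 0, -0.02, 0.0, 4.43, 0.55],
  [0, 0, 0, -0.02, 0.0, 4.43, 0.5],
  [0, 0, 0, -0.02, 0.0, 4.43, 0.45],
  [0, 0, 0, -0.02, 0.0, 4.43, 0.4],
  [0, 0, 0, -0.02, 0.0, 4.43, 0.3],
  [0, 0, 0, -0.02, 0.0, 4.43, 0],
  [0, 0, 0, -0.02, 0.0, 4.43, 0],
  [0, 0, 0, -0.02, 0.0, 4.43, 0],
])

```text
time_s: 31.23
position: [0.4232, -0.1556, 0.0742]
tcp_rot: [[-0.003, 1.0, 0.002], [1.0, 0.003, -0.001], [-0.001, 0.002, -1.0]]
force: [0.6, 0.9, 6.9]
opening: 0.383
grasp_force: 30.0
```

Call:
send_rows([
  [0, 0, 0, 0, 0, -0.1, 0],
  [0, 0, 0, 0, 0, -0.3, 0],
  [0, 0, 0, 0, 0, -0.6, 0],
  [0, 0, 0, 0, 0, -1.0, 0],
  [0, 0, 0, 0, 0, -1.4, 0],
  [0, 0, 0, 0, 0, -1.8, 0],
  [0, 0, 0, 0, 0, -2.2, 0],
  [0, 0, 0, 0, 0, -2.7, 0],
  [0, 0, 0, 0, 0, -3.2, 0],
  [0, 0, 0, 0, 0, -3.7, 0],
  [0, 0, 0, 0, 0, -4.2, 0],
  [0, 0, 0, 0, 0, -4.6, 0],
  [0, 0, 0, 0, 0, -4.9, 0],
  [0, 0, 0, 0, 0, -5.0, 0],
  [0, 0, 0, 0, 0, -5.0, 0],
])

```text
time_s: 32.48
position: [0.4228, -0.1554, 0.2245]
tcp_rot: [[-0.003, 1.0, 0.002], [1.0, 0.003, -0.001], [-0.001, 0.002, -1.0]]
force: [0.1, -0.3, -1.5]
opening: 0.378
grasp_force: 30.0
```

```bash
python3 - <<'E'
from h import *
delta(.570,.0533,.225)
E
```

```text
[ 0.4228 -0.1554  0.2245] J [-34.4  16.6 106.1  -0.   57.2 -34.6] d [ 6.94  4.93 -0.02]
```

Call:
send_rows([
  [0, 0, 0, 0.06, 0.04, 0, 0],
  [0, 0, 0, 0.24, 0.17, 0, 0],
  [0, 0, 0, 0.51, 0.36, 0, 0],
  [0, 0, 0, 0.87, 0.62, 0, 0],
  [0, 0, 0, 1.3, 0.93, 0, 0],
  [0, 0, 0, 1.8, 1.28, 0, 0],
  [0, 0, 0, 2.33, 1.66, 0, 0],
  [0, 0, 0, 2.89, 2.06, 0, 0],
  [0, 0, 0, 3.47, 2.46, 0, 0],
  [0, 0, 0, 4.05, 2.87, 0, 0],
  [0, 0, 0, 4.61, 3.27, 0, 0],
  [0, 0, 0, 5.14, 3.65, 0, 0],
  [0, 0, 0, 5.64, 4.0, 0, 0],
  [0, 0, 0, 6.07, 4.31, 0, 0],
  [0, 0, 0, 6.43, 4.57, 0, 0],
  [0, 0, 0, 6.7, 4.76, 0, 0],
  [0, 0, 0, 6.88, 4.89, 0, 0],
  [0, 0, 0, 6.94, 4.93, 0, 0],
  [0, 0, 0, 6.94, 4.93, 0, 0],
])

```text
time_s: 34.07
position: [0.5698, 0.0536, 0.2232]
tcp_rot: [[-0.004, 1.0, -0.001], [1.0, 0.004, -0.0], [-0.0, -0.001, -1.0]]
force: [0.1, -1.0, -1.9]
opening: 0.382
grasp_force: 30.0
```

Call:
send_rows([
  [0, 0, 0, 0, 0, 0.1, 0],
  [0, 0, 0, 0, 0, 0.3, 0],
  [0, 0, 0, 0, 0, 0.7, 0],
  [0, 0, 0, 0, 0, 1.2, 0],
  [0, 0, 0, 0, 0, 1.7, 0],
  [0, 0, 0, 0, 0, 2.2, 0],
  [0, 0, 0, 0, 0, 2.7, 0],
  [0, 0, 0, 0, 0, 3.2, 0],
  [0, 0, 0, 0, 0, 3.6, 0],
  [0, 0, 0, 0, 0, 3.95, 0],
  [0, 0, 0, 0, 0, 4.2, 0],
  [0, 0, 0, 0, 0, 4.4, 0],
  [0, 0, 0, 0, 0, 4.52, 0],
  [0, 0, 0, 0, 0, 4.6, 0],
  [0, 0, 0, 0, 0, 4.66, 0],
  [0, 0, 0, 0, 0, 4.71, 0],
  [0, 0, 0, 0, 0, 4.74, 0],
  [0, 0, 0, 0, 0, 4.77, 0],
  [0, 0, 0, 0, 0, 4.77, 0],
])

```text
time_s: 35.65
position: [0.5702, 0.0534, 0.0813]
tcp_rot: [[-0.003, 1.0, 0.001], [1.0, 0.003, -0.0], [-0.0, 0.001, -1.0]]
force: [-1.4, 0.3, 3.6]
opening: 0.384
grasp_force: 30.0
```

Contact made. Next: release, rise, and move the arm clear of the tray for a check.

Call:
send_rows([
  [0, 0, 0, 0, 0, 0.03, 0.4],
  [0, 0, 0, 0, 0, 0.03, 0.45],
  [0, 0, 0, 0, 0, 0.03, 0.5],
  [0, 0, 0, 0, 0, 0.03, 0.55],
  [0, 0, 0, 0, 0, 0.03, 0.55],
  [0, 0, 0, 0, 0, 0.03, 0.55],
  [0, 0, 0, 0, 0, -0.5, 0.55],
  [0, 0, 0, 0, 0, -1.3, 0.55],
  [0, 0, 0, 0, 0, -2.3, 0.55],
  [0, 0, 0, 0, 0, -3.3, 0.55],
  [0, 0, 0, 0, 0, -4.3, 0.55],
  [0, 0, 0, 0, 0, -5, 0.55],
  [0, 0, 0, 0, 0, -5, 0.55],
])

```text
time_s: 36.73
position: [0.573, 0.0532, 0.2355]
tcp_rot: [[-0.003, 1.0, 0.011], [1.0, 0.003, -0.001], [-0.001, 0.011, -1.0]]
force: [-0.2, 0.8, -0.3]
opening: 0.553
grasp_force: 0.0
```

Call:
send_rows([
  [0, 0, 0, -9, -4.5, 0, 0.55],
  [0, 0, 0, -9, -4.5, 0, 0.55],
  [0, 0, 0, -9, -4.5, 0, 0.55],
  [0, 0, 0, -9, -4.5, 0, 0.55],
  [0, 0, 0, -9, -4.5, 0, 0.55],
  [0, 0, 0, -9, -4.5, 0, 0.55],
  [0, 0, 0, -9, -4.5, 0, 0.55],
  [0, 0, 0, -9, -4.5, 0, 0.55],
  [0, 0, 0, -9, -4.5, 0, 0.55],
  [0, 0, 0, -9, -4.5, 0, 0.55],
  [0, 0, 0, -9, -4.5, 0, 0.55],
  [0, 0, 0, -9, -4.5, 0, 0.55],
])

```text
time_s: 37.73
position: [0.4361, -0.2154, 0.2301]
tcp_rot: [[-0.005, 1.0, -0.0], [1.0, 0.005, 0.001], [0.001, -0.0, -1.0]]
force: [0.2, 0.2, 0.3]
opening: 0.552
grasp_force: 0.0
```

```bash
python3 - <<'E'
from h import *
T=optics.capture("top");S=optics.capture("side")
cv2.imwrite("pics/f.png",np.hstack([cv2.resize(T["image"][110:260,170:430],None,fx=1.6,fy=1.6),cv2.resize(S["image"][110:280,140:320],(380,240))])[:,:800])
for col in("red","yellow","blue"):
    for c,st,m in blobs(T["image"],col,(180,100,430,260)): print(col,c.round(1),st,fit(T,c,cyl(.017,.087,.111),[.5,0]).round(4))
E
```

```text
red [355.9 149.9] [349 143  15  15 180] [ 0.6492 -0.232 ]
red [203.4 183.3] [192 173  25  24 340] [0.5592 0.1564]
yellow [245.7 184.7] [234 173  25  26 315] [0.5564 0.0486]
blue [273.6 109.5] [248  91  51  29 569] [ 0.7579 -0.0212]
blue [281.4 106.4] [279 104   6   6  25] [ 0.7667 -0.0417]
blue [403.9 163.9] [398 159  14  12  99] [ 0.6132 -0.3514]
blue [219.1 215.9] [213 209  13  14 141] [0.4764 0.1139]
blue [227.8 221.9] [213 208  23  24 135] [0.4614 0.0918]
```

View pics/f.png

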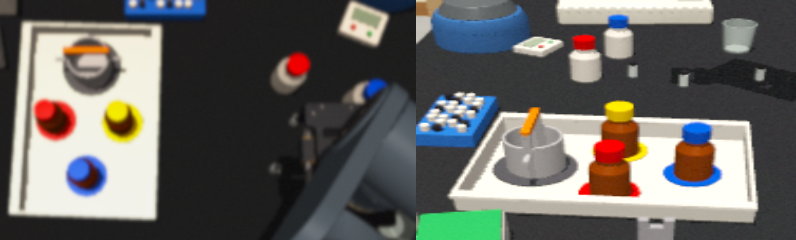

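The final view shows the bucket upright on the mat and all three amber bottles upright on discs of their own colours. The white bottles haven't moved and the gripper is clear of everything, so I'm handing in.

```bash
python3 -c "
from rig import bot
print(bot.hand_in())"
```

```text
the job is handed in; nothing more can be done
None
```

I handed the job in at about 38 s with the bucket upright on the grey mat, each amber bottle standing on its matching disc and the white bottles in place; no verdict came back.

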